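# Open the meter's adjuster hatch and zero its needle

## Robot

A 6-joint arm with a two-finger parallel gripper is mounted at the origin on the work surface. World frame = base frame: x ahead of the robot, y to its left, z up, the work surface at z = 0. Lengths are in m, angles in degrees, forces in N, time in s.
With the tool pointing down it reaches from about 0.25 to 0.725 m from the base axis. Payload 9.7 kg.
Tool frame: the origin (TCP) lies midway between the tips of the shut fingers; the grasp point (between the pads) lies bot.hold_point_z behind it (bot.hold_point_z is the distance from the TCP to the grasp point, in m); z points along the fingers, y is the line along which they close (so a half turn about z gives the same grasp; the last joint's range is limited). The gripper opens to 85 mm and grips with 20 to 120 N. Pads are 22 mm wide; open, the fingers measure 114 mm over their backs; the gripper's body (76 mm by 85 mm) begins 54 mm behind the grasp point. The pads swing forward as they close: fully open they stand 13 mm farther back than shut.
Start: joints at [67.38, 4.979, 10.078, 95.1, 0, 90], TCP at [0.212, 0.508, 0.231] pointing down, gripper open.
Joint ranges: [-179.16, 179.16], [-48.56, 103.87], [-65.8, 70.77], [-126.05, 130.52], [-82.76, 87.17], [-180, 180]. Speed limits (degrees/s): [127.2, 127.2, 147.25, 180, 180, 180].

## Interface

Orientations are given as [roll, pitch, yaw] about the fixed x, y, z axes, in that order (R = Rz(yaw) Ry(pitch) Rx(roll)).
In Python, from workcell import bot, camera, camera_model, ticket gives the robot as it stands.
- The arm moves only by the tool send_rows, never from a script. Its argument "targets" is text: rows parted by semicolons, each of 5 numbers parted by spaces: the shift along the tool's x, y, z in mm, then the turn about the tool's z in degrees, then the closure in counts, from 0 (fully open) to 255 (shut). A call has 1 to 20 rows; each row is the pose to reach, as a shift and turn from the pose commanded when the call began, along the tool's axes at that moment; what a row does not reach only later rows make up. A row lasts 1/8 s, in which the tool goes at most 62.5 mm and 10.7 degrees, less where a joint would pass 70% of its speed; a pose out of reach is approached as far as the arm can. A call with a gripper value outside its range is refused whole. The fingers move at their own pace and stop on an object; "newtons" is the grip in N (left out, the last holds). Time passes only in rows, so rows that repeat a pose let the fingers close. It gives the time, the measured TCP pose, the force, the opening and the grip force at its end, in the units of the state.
- bot.get_obs(): the state, without advancing time (a new reading comes with each control period).
- camera(name): name is "side" or "top" or "wrist"; returns the picture (480x640x3 uint8, blue, green, red); there is no depth.
- camera_model(name): a dict with "K" (3x3 intrinsics, pixels), "pose" (4x4, takes a point from camera to world coordinates); the wrist camera has in their place "T_tool_cam" (4x4, takes a point from camera to tool coordinates, whose origin is the TCP and whose axes are the flange's). Camera axes: x right, y down, z forward; pixel columns grow to the right and rows downward; lengths in m; the calibration is good to about 2 mm. The wrist camera is an equidistant fisheye: a pixel r from the principal point sees the ray r / f radians off the axis. A picture is of the moment at which its call begins: read the wrist's pose just before it. camera_model takes no time and is no camera call.
- ticket.job_done(): hands the job in; it is judged then, once.
The state is a dict: "time": time; "q": joint angles; "qd": joint speeds; "joint_efforts": joint torques, N m; "ee_pos": TCP position; "tcp_rot": TCP orientation; "wrist_force": force on the tool from outside, world axes, zero at the start; "torque": the same for the moment, N m; "opening": finger opening in m; "grasp_force": force on a finger pad.
Only numpy, scipy, OpenCV 4.12 (cv2) and the standard library are available. Lean on these libraries where they do the work, as an engineer would, in place of code of your own. Each camera call takes 0.05 s, during which the arm holds its last target. There are 200 camera calls.

## Task

Zero the sloping bench meter: with the wooden-handled pry blade, lever up the small hinged hatch cover beside the dial by its notch, without using the fingers to prise it up, and swing it fully open. Roll the ribbed thumbwheel inside the hatch until the needle points at the black block in the middle of the scale. Finish with the hatch still open, the blade lying flat on the bench and the other things there undisturbed.

Things in the scene. Friction and masses are not known exactly. Their poses are not given: they have to be found in the camera images.
- panel: Grey top panel, 230 x 170 mm, of a bench meter (black case 80 mm thick) fixed on a wooden cradle. It slopes 28 degrees up from its lower edge, which is nearest the robot and 101 mm above the bench. Origin: middle of the lower edge, on the face. x runs up the slope, y along the edge to the left (robot's view), z outward, normal to the face. Flush hatch cover at x 18 to 89, y -88 to -12 mm.
- notch (a point): Mouth of the prying notch, at the middle of the gap, on the panel's lower edge (panel x 0, y -50, z -8.5 mm; panel's axes). The notch is 40 mm wide, its floor at z = -13 mm, and runs along x to x = 24, passing under the cover's lip at x = 18, where the gap is 9 mm high (z -13 to -4). Beyond it lies the open well: x 24 to 90, y -90 to -10, floor z = -16 mm.
- cover_lip (a point): Middle of the lip (lower, free edge) of the hatch cover, on its underside; moves with the cover. Axes are the cover's, the same as the panel's while shut.
- hinge_line (a point): Middle of the cover's hinge line, at the top end of the hatch (panel x 92, y -50, z -1 mm); the axis runs along the panel's y. The lip is 74 mm from it. Fixed to the panel, with the panel's axes.
- cover: The hatch cover itself: flat grey plate 71 x 77 x 4 mm, plain but for a thin dark strip by its lip; origin on the hinge line, plate towards -x, underside at z = -3 mm.
- cover_angle (a joint): Angle of the cover: 0 shut and flush, growing as the lip rises, stop at 1.85 rad (just past square to the panel). The hinge is stiff (about 1.6 N at the lip) and the cover stays where it is left; it is too low-set for fingers until it has been lifted.
- wheel_top (a point): Highest point of the thumbwheel's rim in the well (panel x 50, y -50, z -7 mm; panel's axes). Ribbed grey wheel 14 mm wide, radius 20 mm, axis along panel y; 9 mm shows above the well's floor, between two cheeks 18 mm apart, 4 mm lower than the rim. Turns stiffly (0.7 N at the rim), stays where left. The opened cover stands square to the panel just up-slope of it: tilt to reach in.
- dial_pivot (a point): Pivot of the dial's needle (panel x 30, y 56, z 4 mm; panel's axes). Needle 54 mm long under a clear window; bezel and window rise 10 mm above the panel over x 10 to 106, y 4 to 108 mm. White face with black ticks; the zero mark is the wide black block straight up the slope from the pivot.
- needle (a joint): Angle of the dial's needle: 0 pointing straight up the slope at the middle of the black block, positive to the left (panel +y). The block spans -0.1 to 0.1 rad. It starts well to the left. Driven by the thumbwheel: pulling the exposed rim 20 mm down the slope (panel -x) turns the needle 0.6 rad to the right.
- pry_blade: Loose pry blade lying on the bench: dark wooden handle 70 mm long, 18 wide, 20 high, and a flat steel blade 72 mm long, 16 wide, 2.5 thick at mid-height. Origin: in the handle, 20 mm behind its front end, half-way up (10 mm above the bench). x points to the blade's tip, 92 mm ahead; the handle ends 50 mm behind; z is normal to the flat of the blade. About 80 g.
- screwdriver: Bystander: loose screwdriver, may lie on either side of the meter.
- battery: Bystander: loose upright battery cell, 33 mm across, 60 mm high.
- pot_core: Bystander: loose copper coil spool, 36 mm across, 22 mm high.
- screw_jar: Bystander: loose glass jar, 56 mm across, 75 mm high.
- tape: Bystander: loose roll of black tape, 90 mm across, lying flat, 19 mm high.
- parts_tray: Bystander: loose steel tray, 120 x 160 x 30 mm.
- mug: Bystander: loose white mug, 80 mm across, 90 mm high.
There are look-alikes about, which are no part of the job. What is shaped like the pry_blade but red or white is not meant.

How it is judged (in metres and radians):
On the way, in this order (a step that is already met when the one before it is completed fails the run):
1. the blade has levered the cover up from its seat (beyond 0.3 rad, blade touching the cover) (value of joint cover_angle above 0.3 rad and contact force between pry_blade and cover above 0.05 N), for 0.05 s.
2. the cover is swung fully open (beyond 1.5 rad) (value of joint cover_angle above 1.5 rad), for 0.2 s.
At the end, for the whole second after the job is handed in: The cover stands open beyond 1.5 rad, the needle is still and within 0.1 rad of the middle of the zero block, and the pry blade lies flat at rest on the bench (its origin below 20 mm) (value of joint cover_angle above 1.5 rad and value of joint needle between -0.1 and 0.1 rad and velocity of joint needle between -0.05 and 0.05 rad/s and height (world z) of pry_blade below 0.02 m and linear speed of pry_blade below 0.02 m/s); the robot touches nothing.
It fails at once if the fingers prise up the cover (more than 0.5 N on it while it is open less than 0.25 rad) (contact force between the fingers and cover above 0.5 N and value of joint cover_angle below 0.25 rad).
It fails at once if a bystander is moved more than 30 mm (distance of any of screwdriver, battery, pot_core, screw_jar, tape, parts_tray, mug from where it was at the start of the episode above 0.03 m).
It also fails if it takes over 72 s, if anything falls off the work surface, if the arm or the gripper's body presses on something with over 40 N, if the wrist force passes 120 N, or if a joint passes its speed limit or range.

## Working session

There is one attempt and no reset: what is moved stays moved. The work goes in short steps, Python scripts to look and compute and a tool call to move; the robot and the scene stay as the last step left them, time stands still between calls to the robot, and variables do not carry over. Pictures are saved under pics/ and viewed, at most 10 in all, crops included, and the job is handed in when it is done.

Besides the shell and the picture viewer there is one more tool, called after "Emit:" as name(argument=value, ...) on one line, values as JSON. send_rows: Moves the arm, as the interface text tells. Its arguments: {"type":"object","properties":{"targets":{"type":"string"},"newtons":{"type":"number"}},"required":["targets"]}

```bash
mkdir -p pics; ls; python3 - <<'E'
from workcell import bot,camera,camera_model
import cv2
o=bot.get_obs();print(o['time'],o['ee_pos'],o['tcp_rot'],bot.hold_point_z)
for n in('top','side'):
    cv2.imwrite(f'pics/{n}0.png',camera(n));m=camera_model(n);print(n,m['K'],m['pose'])
print(camera_model('wrist'))
E
```

```text
pics
0.0 [0.21145996 0.50747595 0.23059055] [-1.79924799e+02  1.94540783e-04  1.57376740e+02] 0.0187
top [[539.26653288   0.         323.35376852]
 [  0.         539.26653288 243.65831488]
 [  0.           0.           1.        ]] [[-0.00172211 -0.9971231   0.07577963  0.37954048]
 [-0.99997108  0.00227842  0.00725525 -0.02125526]
 [-0.00740703 -0.07576494 -0.99709819  1.35279671]
 [ 0.          0.          0.          1.        ]]
side [[516.45227202   0.         325.16713192]
 [  0.         516.45227202 230.78438526]
 [  0.           0.           1.        ]] [[ 0.95396113 -0.21487758  0.20925056  0.19267243]
 [-0.29992671 -0.68002968  0.66903184 -0.82366232]
 [-0.00146336 -0.7009902  -0.71316941  0.97238943]
 [ 0.          0.          0.          1.        ]]
{'K': array([[371.64829954,   0.        , 318.99150822],
       [  0.        , 371.64829954, 237.17169008],
       [  0.        ,   0.        ,   1.        ]]), 'T_tool_cam': array([[-1.45930813e-03, -9.66259625e-01, -2.57565927e-01,
         6.63801580e-02],
       [ 9.99998729e-01, -1.24476002e-03, -9.96035982e-04,
        -4.35919437e-04],
       [ 6.41821587e-04, -2.57567053e-01,  9.66260214e-01,
        -1.41507015e-01],
       [ 0.00000000e+00,  0.00000000e+00,  0.00000000e+00,
         1.00000000e+00]])}
```

View pics/top0.png

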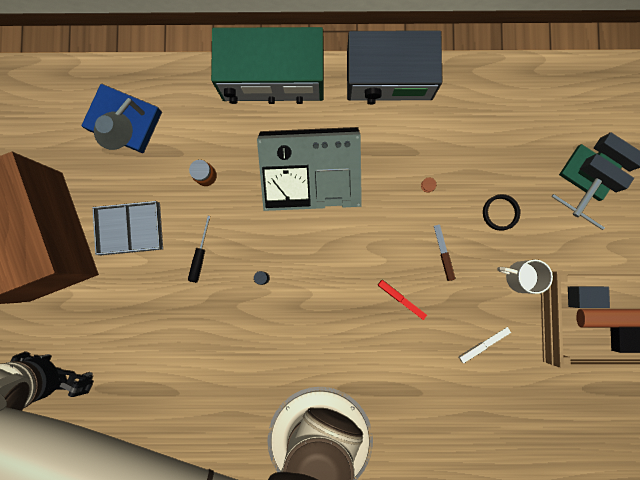

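View pics/side0.png

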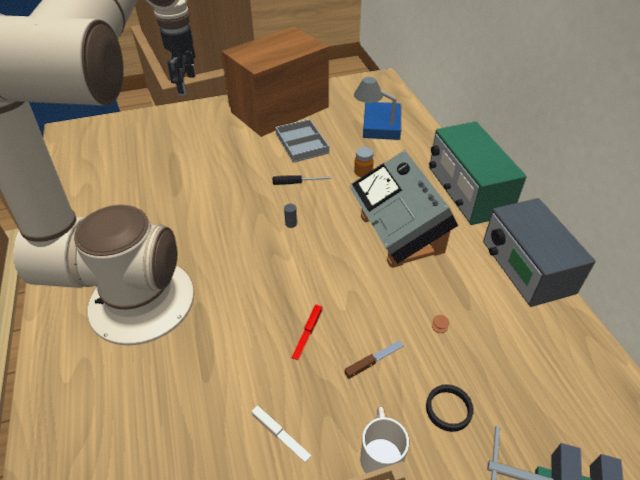

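The top view shows the dark-handled blade at handle rear (452,280), tip (436,225), and the meter's lower edge running from (263,209) to (360,206). The red and white look-alikes sit nearer the robot. I'll turn these pixels into positions.

```bash
cat > h.py <<'E'
import numpy as np,cv2
from workcell import bot,camera,camera_model
from scipy.spatial.transform import Rotation as Ro
def tool():
    o=bot.get_obs();T=np.eye(4);T[:3,:3]=Ro.from_euler('xyz',o['tcp_rot'],degrees=True).as_matrix();T[:3,3]=o['ee_pos'];return T
def px(n,uv,z,T=None):
    m=camera_model(n);K=m['K'];d=np.array([(uv[0]-K[0,2])/K[0,0],(uv[1]-K[1,2])/K[1,1]])
    if n=='wrist':
        P=T@m['T_tool_cam'];r=np.hypot(*d);d=np.r_[d/max(r,1e-9)*np.sin(r),np.cos(r)]
    else: P=m['pose'];d=np.r_[d,1]
    w=P[:3,:3]@d;return P[:3,3]+w*(z-P[2,3])/w[2]
def rel(p):  # world shift to point p in tool axes, mm
    T=tool();return np.round(1000*T[:3,:3].T@(np.array(p)-T[:3,3]),1)
E
python3 - <<'E'
from h import *
for nm,uv,z in [('rear',(452,280),.02),('front',(446,252),.02),('tip',(436,225),.01),('LL',(263,209),.101),('LR',(360,206),.101),('UR',(360,131),.181),('UL',(260,136),.181)]:
    print(nm,px('top',uv,z).round(3))
for nm,uv,z in [('rear',(347,371),.015),('front',(374,359),.015),('tip',(403,344),.01),('LL',(352,187),.101),('LR',(398,254),.101)]:
    print(nm,px('side',uv,z).round(3))
t=cv2.resize(cv2.imread('pics/top0.png')[125:215,250:370],None,fx=6,fy=6,interpolation=2);cv2.imwrite('pics/c1.png',t)
E
```

```text
rear [ 0.39  -0.328  0.02 ]
front [ 0.459 -0.315  0.02 ]
tip [ 0.528 -0.293  0.01 ]
LL [0.556 0.129 0.101]
LR [ 0.563 -0.098  0.101]
UR [ 0.718 -0.094  0.181]
UL [0.708 0.127 0.181]
rear [ 0.395 -0.324  0.015]
front [ 0.458 -0.315  0.015]
tip [ 0.532 -0.297  0.01 ]
LL [0.562 0.124 0.101]
LR [ 0.584 -0.126  0.101]
```

View pics/c1.png

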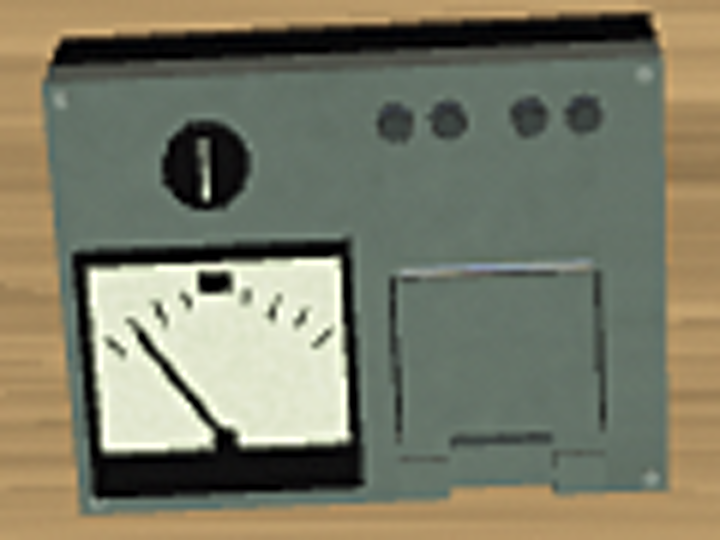

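The crop shows panel corners LL (82,514), LR (664,490), UR (655,42) and UL (45,80). The needle runs from its pivot at (225,438) to a tip at (132,320), the black block is at (215,282), and the notch gap is at about x 450 to 555 on the lower edge. I'll fit the panel pose from these.

```bash
cat >> h.py <<'E'
a=np.radians(28)
def pan(p,X0,Y0,yaw): # panel mm -> world
    p=np.atleast_2d(p)/1000;l=np.c_[p[:,0]*np.cos(a)-p[:,2]*np.sin(a),p[:,1],.101+p[:,0]*np.sin(a)+p[:,2]*np.cos(a)]
    return l@Ro.from_euler('z',yaw).as_matrix().T+[X0,Y0,0]
def proj(n,w):
    m=camera_model(n);c=(w-m['pose'][:3,3])@m['pose'][:3,:3];return c[:,:2]/c[:,2:]*m['K'][0,0]+m['K'][:2,2]
E
python3 - <<'E'
from h import *
from scipy.optimize import least_squares
P=[[0,115,0],[0,-115,0],[170,-115,0],[170,115,0],[0,-30,0],[0,-70,0],[30,56,4]]
U=np.array([[82,514],[664,490],[655,42],[45,80],[450,497],[555,493],[225,438]])/6+[250,125]-.4
r=least_squares(lambda v:(proj('top',pan(P,*v))-U).ravel(),[.56,.015,0])
print(r.x,r.fun.reshape(-1,2).round(1))
f=lambda th:proj('top',pan([30+54*np.cos(th),56+54*np.sin(th),4],*r.x))[0]
n=np.array([132,320])/6+[250,125]-.4
print(least_squares(lambda t:f(t[0])-n,[.5]))
E
```

```text
[0.55879039 0.01437703 0.04629128] [[-0.4 -0. ]
 [ 0.8 -0.8]
 [ 0.9  1.4]
 [-1.2  0.2]
 [ 0.2 -0.2]
 [-0.3 -0.4]
 [-0.  -0.2]]
     message: `ftol` termination condition is satisfied.
     success: True
      status: 2
         fun: [ 9.611e-01  1.323e+00]
           x: [ 5.840e-01]
        cost: 1.3370090287801355
         jac: [[-1.865e+01]
               [ 1.355e+01]]
        grad: [ 8.851e-05]
  optimality: 8.851147851091882e-05
 active_mask: [ 0.000e+00]
        nfev: 6
        njev: 6
```

```bash
python3 - <<'E'
from h import *
print(rel([.44,-.319,.15]),bot.get_obs()['q'])
E
```

```text
[-528.8 -674.9   81.4] [ 6.73778939e+01  5.00845972e+00  1.00381727e+01  9.50982083e+01
 -2.29014945e-05  8.99976828e+01]
```

Emit:
send_rows(targets="-529 -675 81 -35.6 0;-529 -675 81 -35.6 0;-529 -675 81 -35.6 0;-529 -675 81 -35.6 0;-529 -675 81 -35.6 0;-529 -675 81 -35.6 0;-529 -675 81 -35.6 0;-529 -675 81 -35.6 0;-529 -675 81 -35.6 0;-529 -675 81 -35.6 0;-529 -675 81 -35.6 0;-529 -675 81 -35.6 0;-529 -675 81 -35.6 0;-529 -675 81 -35.6 0;-529 -675 81 -35.6 0;-529 -675 81 -35.6 0;-529 -675 81 -35.6 0;-529 -675 81 -35.6 0;-529 -675 81 -35.6 0")

```text
time: 2.48
ee_pos: [0.4404, -0.3183, 0.1508]
tcp_rot: [-180.0, 0.0, -167.0]
wrist_force: [0.0, -1.3, -0.9]
opening: 0.0853
grasp_force: 0.0
```

```bash
python3 - <<'E'
from h import *
import json
T=tool();print(T.round(4),bot.get_obs()['time']);np.save('T1.npy',T);cv2.imwrite('pics/w1.png',camera('wrist'))
E
```

```text
[[-9.743e-01 -2.255e-01  6.000e-04  4.404e-01]
 [-2.255e-01  9.743e-01 -5.000e-04 -3.183e-01]
 [-5.000e-04 -6.000e-04 -1.000e+00  1.508e-01]
 [ 0.000e+00  0.000e+00  0.000e+00  1.000e+00]] 2.475
```

View pics/w1.png

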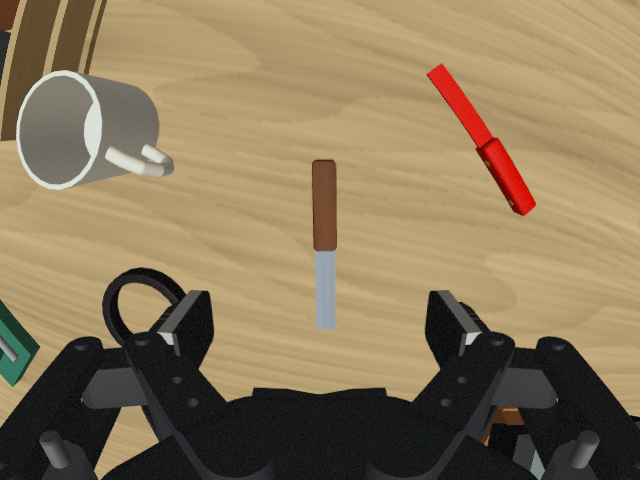

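The wrist view shows handle rear (323,160), front (325,250) and tip (326,328), already well aligned with the tool. The mug and tape are clear of the fingers.

```bash
python3 - <<'E'
from h import *
T=np.load('T1.npy')
q=[px('wrist',u,z,T) for u,z in [((324,161),.02),((325.5,250),.02),((326,328),.011)]]
for p in q: print(p.round(4))
d=q[2]-q[0];print(np.degrees(np.arctan2(d[1],d[0])))
u=d[:2]/np.linalg.norm(d[:2]);o=np.r_[q[1][:2]-.02*u,.002];print(o,rel(o),[np.linalg.norm((q[i]-q[i+1])[:2]) for i in (0,1)])
E
```

```text
[ 0.3895 -0.3261  0.02  ]
[ 0.4551 -0.3097  0.02  ]
[ 0.5258 -0.2924  0.011 ]
13.903787805671538
[ 0.43570262 -0.31448848  0.002     ] [  3.7   5.  148.6] [np.float64(0.06761562543403261), np.float64(0.07273808542852167)]
```

Emit:
send_rows(targets="4 5 50 -0.9 100;4 5 100 -0.9 120;4 5 130 -0.9 120;4 5 142 -0.9 120;4 5 148 -0.9 120;4 5 148 -0.9 120;4 5 148 -0.9 255;4 5 148 -0.9 255;4 5 148 -0.9 255;4 5 148 -0.9 255;4 5 148 -0.9 255", newtons=100)

```text
time: 3.9
ee_pos: [0.4358, -0.3154, 0.0037]
tcp_rot: [-179.9, 0.1, -166.1]
wrist_force: [-0.5, 0.9, 6.1]
opening: 0.0158
grasp_force: 98.6
```

```bash
python3 - <<'E'
from h import *
print(rel([.439,-.041,.16]))
E
```

```text
[ -69.1  265.3 -156.6]
```

Emit:
send_rows(targets="0 0 -30 0 255;0 0 -90 0 255;0 0 -156 0 255;-20 70 -156 4 255;-40 130 -156 8 255;-60 200 -156 11.2 255;-69 265 -156 11.2 255;-69 265 -156 11.2 255;-69 265 -156 11.2 255;-69 265 -156 11.2 255")

```text
time: 5.15
ee_pos: [0.4388, -0.0416, 0.1585]
tcp_rot: [-180.0, 0.0, -177.3]
wrist_force: [-0.9, -0.3, -1.9]
opening: 0.0157
grasp_force: 98.3
```

```bash
python3 - <<'E'
from h import *
T=tool();print(bot.get_obs()['tcp_rot']);np.save('T2.npy',T)
w=camera('wrist');s=camera('side');t=camera('top')
r=lambda i,f:cv2.resize(i,None,fx=f,fy=f,interpolation=2)
cv2.imwrite('pics/w2full.png',w)
A=r(w[150:350,220:420],2);B=r(s[180:320,260:460],2)
C=r(t[180:280,300:400],4)
im=np.zeros((600,800,3),np.uint8);im[:400,:400]=A;im[:280,400:]=B;im[280:600,400:720]=r(C,.8);cv2.imwrite('pics/m2.png',im)
E
```

```text
[-1.79981248e+02  2.45927963e-02 -1.77320819e+02]
```

View pics/m2.png

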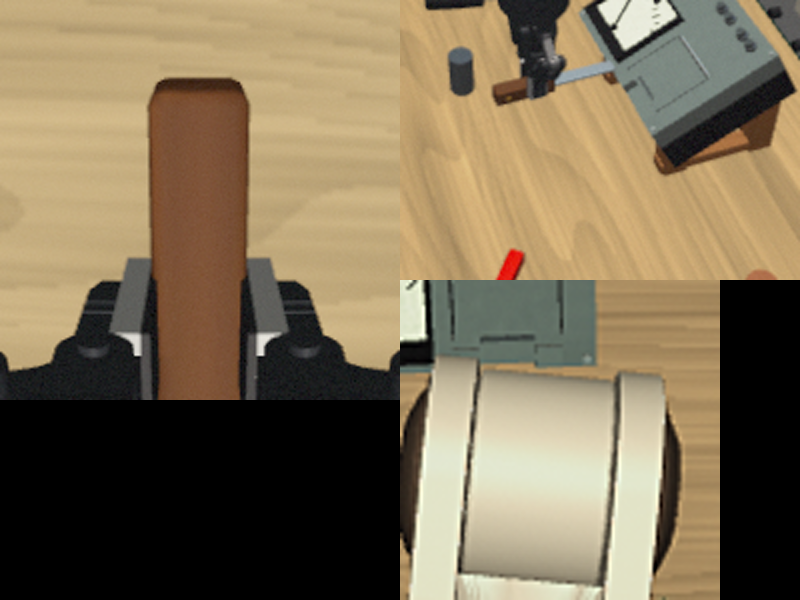

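The blade is held centred. In the side view the tip is at about pixel (366,213) and the handle rear (top) at about (307,227). I'll solve for the tip within the tool's mid-plane.

```bash
python3 - <<'E'
from h import *
T=np.load('T2.npy');m=camera_model('side')
def onplane(uv):
    w=m['pose'][:3,:3]@np.linalg.solve(m['K'],[*uv,1]);c=m['pose'][:3,3]
    n=T[:3,1];t=n@(T[:3,3]-c)/(n@w);p=c+t*w;return (T[:3,:3].T@(p-T[:3,3])*1000).round(1),p.round(4)
for n,uv in [('tip',(366,213)),('bladeroot',(338,221)),('rearmid',(308,229.5)),('reartop',(308,225.5)),('rearbot',(309,232))]: print(n,*onplane(uv))
v=(.55879,.014377,.04629)
# check the panel lower right corner / notch in side view
print(proj('side',pan([[0,115,0],[0,-115,0],[170,-115,0],[0,-30,0],[0,-70,0],[18,-50,0]],*v)).round(1))
s=camera('side');c=cv2.resize(s[150:290,290:470],None,fx=4.4,fy=4.2,interpolation=2);cv2.imwrite('pics/s3.png',c)
E
```

```text
tip [-97.6   0.   -3.1] [ 0.5363 -0.037   0.1617]
bladeroot [-29.3  -0.   -0.8] [ 0.468  -0.0402  0.1593]
rearmid [42.  -0.   1.4] [ 0.3968 -0.0435  0.1571]
reartop [ 41.7  -0.  -11. ] [ 0.3971 -0.0435  0.1695]
rearbot [39.9 -0.  10.1] [ 0.3989 -0.0434  0.1484]
[[348.3 186.4]
 [385.7 247.9]
 [449.4 206.9]
 [370.8 223.4]
 [377.7 234.7]
 [380.6 224.8]]
```

View pics/s3.png

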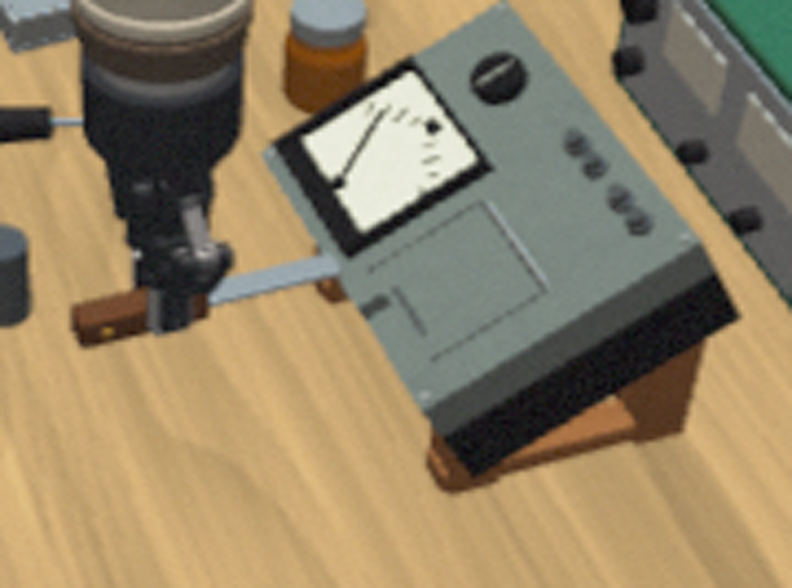

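The side view shows the tip at crop (338,265), in line with the notch at crop (375,303). The panel's lower edge matches the fit to 2 px. I'll move the tip over the notch floor and feel for the height.

Emit:
send_rows(targets="-15 0.5 5 0 255;-42 0.5 20 0 255;-42 0.5 45 0 255;-42 0.5 60 0 255;-42 0.5 64 0 255;-42 0.5 64 0 255;-42 0.5 64 0 255")

```text
time: 6.22
ee_pos: [0.4806, -0.0388, 0.0949]
tcp_rot: [-180.0, 0.0, -177.3]
wrist_force: [-6.1, -0.7, 5.2]
opening: 0.0153
grasp_force: 99.5
```

Emit:
send_rows(targets="0 0 1 0 255;0 0 2 0 255;0 0 2 0 255")

```text
time: 6.6
ee_pos: [0.4808, -0.0389, 0.0935]
tcp_rot: [-180.0, 0.1, -177.3]
wrist_force: [-7.1, -0.9, 9.6]
opening: 0.0156
grasp_force: 100.1
```

Emit:
send_rows(targets="0 0 1 0 255;0 0 2 0 255;0 0 2 0 255")

```text
time: 6.98
ee_pos: [0.4815, -0.0389, 0.0918]
tcp_rot: [-180.0, 0.2, -177.4]
wrist_force: [-5.1, -0.3, 9.1]
opening: 0.0154
grasp_force: 100.2
```

```bash
python3 - <<'E'
from h import *
np.save('T3.npy',tool())
s=camera('side');cv2.imwrite('pics/s4f.png',s);c=cv2.resize(s[180:270,300:420],None,fx=6.6,fy=6.6,interpolation=2);cv2.imwrite('pics/s4.png',c)
E
```

```text
(no output)
```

View pics/s4.png

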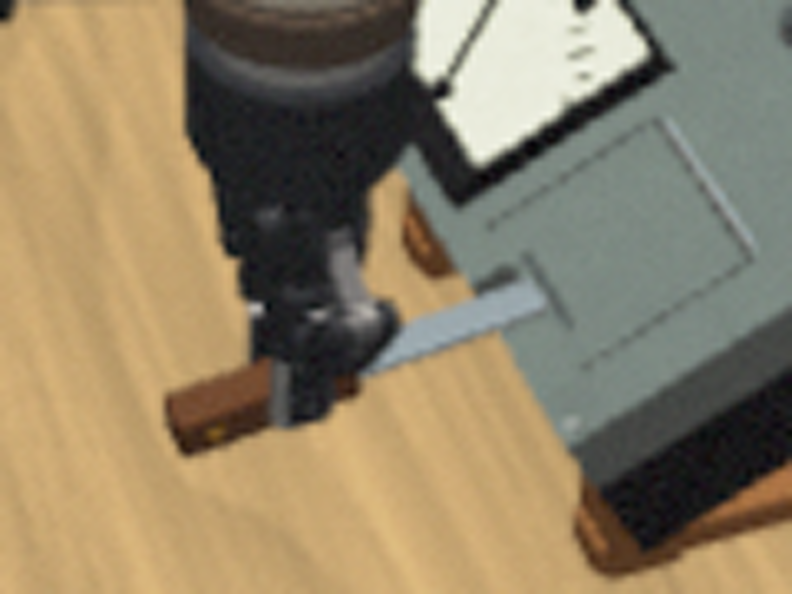

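The side view shows the blade in the notch with its visible end at crop (540,290), right at the lip, so it is resting on the notch floor. I'll ease off and slide up the floor under the lip.

Emit:
send_rows(targets="0 0 -2 0 255;0 0 -3 0 255;-2 0 -4 0 255;-4 0 -5 0 255;-6 0 -6 0 255;-6 0 -6 0 255")

```text
time: 7.78
ee_pos: [0.4855, -0.0384, 0.096]
tcp_rot: [180.0, -0.2, -177.3]
wrist_force: [-8.3, -0.7, 4.7]
opening: 0.0156
grasp_force: 99.5
```

Emit:
send_rows(targets="0 0 -1 0 255;0 0 -2 0 255;0 0 -2 0 255")

```text
time: 8.15
ee_pos: [0.4863, -0.0383, 0.0979]
tcp_rot: [180.0, -0.0, -177.3]
wrist_force: [-2.4, -0.5, 0.9]
opening: 0.0157
grasp_force: 98.9
```

Emit:
send_rows(targets="-1 0 -0.5 0 255;-2 0 -1 0 255;-3 0 -1.5 0 255;-3 0 -1.5 0 255")

```text
time: 8.65
ee_pos: [0.4898, -0.0382, 0.0998]
tcp_rot: [-180.0, 0.0, -177.3]
wrist_force: [-0.8, 0.5, -0.4]
opening: 0.0157
grasp_force: 98.8
```

Emit:
send_rows(targets="0 0 1 0 255;-2 0 1 0 255;-4 0 1 0 255;-6 0 1 0 255;-6 0 1 0 255")

```text
time: 9.28
ee_pos: [0.4937, -0.038, 0.0989]
tcp_rot: [-180.0, -0.2, -177.3]
wrist_force: [-15.0, -0.6, 8.0]
opening: 0.0154
grasp_force: 100.0
```

```bash
python3 - <<'E'
from h import *
s=camera('side');c=cv2.resize(s[200:245,340:400],None,fx=10,fy=10,interpolation=2);cv2.imwrite('pics/s5.png',c)
E
```

```text
(no output)
```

View pics/s5.png

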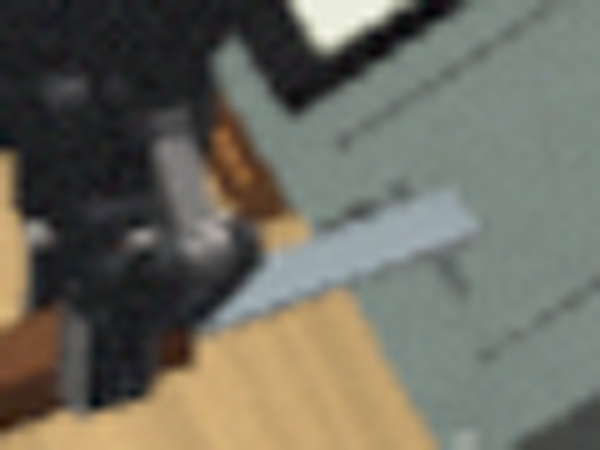

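The blade tip, at crop (460,208), now lies past the lip strip, so it is on top of the cover. Pressing must have pitched the blade in the grip, so I'll re-measure the tip and root relative to the tool.

```bash
python3 - <<'E'
from h import *
m=camera_model('side')
def onplane(T,uv):
    w=m['pose'][:3,:3]@np.linalg.solve(m['K'],[*uv,1]);c=m['pose'][:3,3]
    n=T[:3,1];t=n@(T[:3,3]-c)/(n@w);p=c+t*w;return (T[:3,:3].T@(p-T[:3,3])*1000).round(1),p.round(4)
T3=np.load('T3.npy');T=tool()
v=(.56,.014377,.04629)
def panel(p):
    q=Ro.from_euler('z',-v[2]).apply(np.array(p)-[v[0],v[1],.101]);return (1000*np.array([q[0]*np.cos(a)+q[2]*np.sin(a),q[1],-q[0]*np.sin(a)+q[2]*np.cos(a)])).round(1)
for n,TT,uv in [('T3tip',T3,(381.8,223.9)),('T3root',T3,(300+365/6.6,180+372/6.6)),('tip',T,(386.2,220.8)),('root',T,(340+235/10,200+297/10))]:
    r=onplane(TT,uv);print(n,*r,panel(r[1]))
print(proj('side',pan([[18,-30,0],[18,-50,0],[18,-70,0],[89,-12,0],[89,-88,0],[18,-88,0]],*v)).round(1))
E
```

```text
T3tip [-98.8  -0.  -19.1] [ 0.5801 -0.0344  0.1112] [ 20.5 -49.7   0.6]
T3root [-31.7  -0.   -0.8] [ 0.5132 -0.0375  0.0927] [-47.3 -49.7  15.7]
tip [-97.5   0.  -18.7] [ 0.5912 -0.0334  0.1173] [ 33.2 -49.2   0.8]
root [-39.8  -0.   -8.8] [ 0.5335 -0.0361  0.1076] [-22.3 -49.2  19.4]
[[377.6 219.2]
 [381.1 224.7]
 [384.6 230.4]
 [399.4 198.1]
 [413.8 218.8]
 [387.9 235.6]]
```

The blade has pitched up in the grip: its tip is now about 98 mm ahead of the TCP and 19 mm above it. It came down on the lip because my vertical descent crossed the lip's edge. I'll back off and re-measure the blade against the wood by colour.

Emit:
send_rows(targets="0 0 -6 0 255;15 0 -6 0 255;35 0 -6 0 255;45 0 5 0 255;45 0 15 0 255;45 0 15 0 255;45 0 15 0 255", newtons=120)

```text
time: 10.2
ee_pos: [0.4509, -0.04, 0.0839]
tcp_rot: [-180.0, 0.0, -177.3]
wrist_force: [-0.0, 0.6, -1.6]
opening: 0.015
grasp_force: 120.5
```

```bash
cat >> h.py <<'E'
sm=camera_model('side')
def onplane(T,uv):
    w=sm['pose'][:3,:3]@np.linalg.solve(sm['K'],[*uv,1]);c=sm['pose'][:3,3]
    n=T[:3,1];t=n@(T[:3,3]-c)/(n@w);p=c+t*w;return (T[:3,:3].T@(p-T[:3,3])*1000).round(1)
V=(.56,.014377,.04629)
def panel(p):
    q=Ro.from_euler('z',-V[2]).apply(np.array(p)-[V[0],V[1],.101]);return (1000*np.array([q[0]*np.cos(a)+q[2]*np.sin(a),q[1],-q[0]*np.sin(a)+q[2]*np.cos(a)])).round(1)
E
python3 - <<'E'
from h import *
T=tool();print(T[:3,3]);s=camera('side').astype(int);cv2.imwrite('pics/s6.png',s)
print('expect',proj('side',np.array([(T@[-.0975,0,-.0187,1])[:3]])))
M=((s[...,0]-s[...,2])>12)&(s[...,0]>110)
for r in range(212,246): 
    c=np.flatnonzero(M[r,320:385])+320
    if len(c):print(r,c[0],c[-1],len(c))
for n,uv in []: pass
E
```

```text
[ 0.45087407 -0.03999538  0.08392262]
expect [[369.15348066 229.62475195]]
230 365 367 3
231 363 368 6
232 360 369 10
233 357 367 11
234 354 364 11
235 351 361 11
236 347 358 12
237 347 356 10
238 346 353 8
239 345 350 6
240 344 347 4
241 343 344 2[ WARN:0@0.583] global loadsave.cpp:1063 imwrite_ Unsupported depth image for selected encoder is fallbacked to CV_8U.
```

```bash
python3 - <<'E'
from h import *
T=tool()
for uv in [(368.2,231),(361,233.4),(352.5,236.2),(345.5,239)]:
    t=onplane(T,uv);print(uv,t,panel((T@np.r_[t/1000,1])[:3]))
E
```

```text
(368.2, 231) [-95.2   0.  -14.7] [-15.4 -49.2   5.6]
(361, 233.4) [-76.8  -0.  -13.1] [-32.4 -49.2  12.9]
(352.5, 236.2) [-55.2  -0.  -11.4] [-52.3 -49.2  21.5]
(345.5, 239) [-37.5   0.   -8.2] [-69.4 -49.2  27. ]
```

Emit:
send_rows(targets="-5 0 -1.2 0 255;-10 0 -1.5 0 255;-16 0 -2 0 255;-22 0 -2.6 0 255;-26 0 -3 0 255;-30 0 -3.4 0 255;-34 0 -3.8 0 255;-38 0 -4.1 0 255;-38 0 -4.1 0 255")

```text
time: 11.38
ee_pos: [0.4887, -0.0382, 0.0879]
tcp_rot: [-180.0, -0.0, -177.3]
wrist_force: [0.3, 0.2, -0.6]
opening: 0.015
grasp_force: 120.5
```

Emit:
send_rows(targets="-2 0 -0.2 0 255;-4 0 -0.4 0 255;-6 0 -0.6 0 255;-6 0 -0.6 0 255")

```text
time: 11.88
ee_pos: [0.4947, -0.0379, 0.0885]
tcp_rot: [180.0, 0.0, -177.3]
wrist_force: [-0.1, 0.0, -0.6]
opening: 0.015
grasp_force: 120.5
```

Emit:
send_rows(targets="-2 0 -0.2 0 255;-5 0 -0.5 0 255;-5 0 -3 0 255;-5 0 -6 0 255;-5 0 -9 0 255;-5 0 -12 0 255;-5 0 -12 0 255")

```text
time: 12.75
ee_pos: [0.4997, -0.0377, 0.1008]
tcp_rot: [-180.0, 0.0, -177.3]
wrist_force: [-1.2, -0.1, -2.3]
opening: 0.0151
grasp_force: 120.2
```

```bash
python3 - <<'E'
from h import *
s=camera('side');c=cv2.resize(s[180:250,320:430],None,fx=6,fy=6,interpolation=2);cv2.imwrite('pics/s7.png',c)
E
```

```text
(no output)
```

View pics/s7.png

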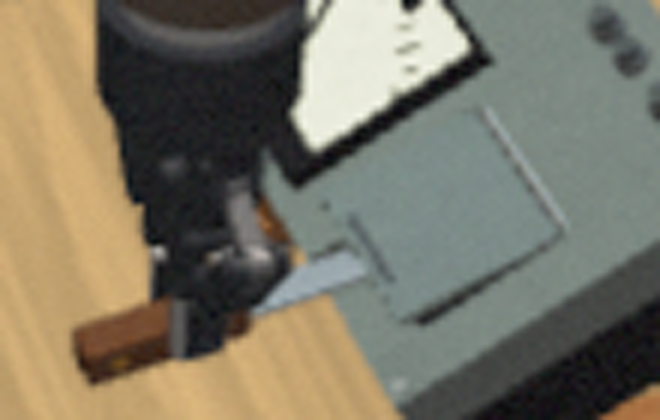

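The view shows the cover lifted, with a dark gap along its right edge at (490,280), and the blade tip entering under the lip at (360,260). I'll continue levering.

Emit:
send_rows(targets="0 0 -4 0 255;0 0 -8 0 255;0 0 -12 0 255;0 0 -16 0 255;0 0 -20 0 255;0 0 -24 0 255;0 0 -28 0 255;0 0 -30 0 255;0 0 -30 0 255")

```text
time: 13.92
ee_pos: [0.4995, -0.0377, 0.1306]
tcp_rot: [-180.0, 0.0, -177.3]
wrist_force: [-1.6, 0.2, -3.0]
opening: 0.0148
grasp_force: 124.1
```

Emit:
send_rows(targets="-1 0 -4 0 255;-2 0 -8 0 255;-3.5 0 -12 0 255;-5 0 -16 0 255;-7 0 -20 0 255;-9 0 -24 0 255;-11.5 0 -27 0 255;-14 0 -30 0 255;-17 0 -32.5 0 255;-20 0 -35 0 255;-23 0 -36.5 0 255;-26 0 -38 0 255;-30 0 -39 0 255;-33 0 -40 0 255;-33 0 -40 0 255")

```text
time: 15.8
ee_pos: [0.5328, -0.0362, 0.1706]
tcp_rot: [-180.0, 0.0, -177.3]
wrist_force: [-1.7, 0.2, -1.2]
opening: 0.0146
grasp_force: 124.3
```

```bash
python3 - <<'E'
from h import *
T=tool();t=(T@[-.095,0,-.0147,1])[:3];print(T[:3,3],panel(t),panel(t)-[92,-50,-1])
s=camera('side')
w=camera('wrist');c=cv2.resize(s[150:250,320:440],None,fx=5,fy=5,interpolation=2)
im=np.zeros((600,800,3),np.uint8);im[:500,:600]=c;t=camera('top');im[500:600,:200]=cv2.resize(t[155:205,300:400],(200,100));cv2.imwrite('pics/s8.png',c)
cv2.imwrite('pics/s8full.png',s)
E
```

```text
[ 0.53279697 -0.03620754  0.17064652] [ 97.4 -49.2  43.8] [ 5.4  0.8 44.8]
```

Emit:
send_rows(targets="-2 0 0 0 255;-4 0 0 0 255;-4 0 0 0 255")

```text
time: 16.32
ee_pos: [0.5334, -0.0361, 0.1699]
tcp_rot: [180.0, -0.4, -177.3]
wrist_force: [-20.8, -1.0, 2.4]
opening: 0.0147
grasp_force: 124.8
```

Force rises sharply, so the cover is on its stop. I'll back off and re-measure the blade pitch the same way as before.

Emit:
send_rows(targets="25 0 0 0 255;60 0 0 0 255;86 0 20 0 255;86 0 60 0 255;86 0 86 0 255;86 0 86 0 255;86 0 86 0 255")

```text
time: 17.2
ee_pos: [0.4513, -0.04, 0.0858]
tcp_rot: [-180.0, 0.1, -177.3]
wrist_force: [-0.0, -0.0, -0.7]
opening: 0.0151
grasp_force: 124.3
```

```bash
cat > meas.py <<'E'
from h import *
T=tool();s=camera('side');cv2.imwrite('pics/last.png',s);s=s.astype(int)
M=((s[...,0]-s[...,2])>12)&(s[...,0]>110);M[:,:320]=0;M[:,385:]=0;M[:200]=0;M[250:]=0
n,L,st,_=cv2.connectedComponentsWithStats(M.astype(np.uint8));k=1+st[1:,4].argmax()
v,u=np.nonzero(L==k);print(T[:3,3].round(4),st[k])
P=np.array([onplane(T,p) for p in np.c_[u,v]]);
i=(P[:,0]<-50)  # use full-width part
print('tip x',P[:,0].min(),'line',np.polyfit(P[i,0],P[i,2],1), 'tipmean',P[P[:,0]<P[:,0].min()+12].mean(0))
for r in range(v.min(),v.max()+1): print(r,u[v==r].min(),u[v==r].max(),end='; ')
E
python3 meas.py
```

```text
[ 0.4513 -0.04    0.0858] [344 229  26  12  97]
tip x -97.2 line [ 0.07107003 -7.60046581] tipmean [-91.09444444   0.         -13.95555556]
229 367 368; 230 364 368; 231 361 369; 232 358 369; 233 355 366; 234 352 363; 235 349 360; 236 347 357; 237 346 354; 238 346 351; 239 344 348; 240 344 345;
```

The blade is unchanged: tip about 95 mm ahead and 14 mm above the TCP. I'll write a needle reader, check it on the first pictures, then come in over the wheel.

```bash
cat > needle.py <<'E'
from h import *
def needle(img,n='side'):
    g=cv2.GaussianBlur(cv2.cvtColor(img,6),(0,0),.6).astype(np.float32)
    th=np.linspace(-1,1,201);r=np.arange(12,36,1.)
    best=[]
    for t in th:
        uv=proj(n,pan(np.c_[30+r*np.cos(t),56+r*np.sin(t),4+0*r],*V)).astype(np.float32)+np.float32([0,0])
        best.append(cv2.remap(g,uv[:,0][None],uv[:,1][None],1).mean())
    b=np.array(best);i=b.argmin();return th[i],b[i].round(),np.median(b)
if __name__=='__main__':
    print(needle(cv2.imread('pics/side0.png')),needle(cv2.imread('pics/top0.png'),'top'),needle(cv2.imread('pics/last.png')))
E
python3 needle.py
```

```text
(np.float64(0.6500000000000001), np.float32(150.0), np.float32(230.2323)) (np.float64(0.6500000000000001), np.float32(80.0), np.float32(226.00911)) (np.float64(0.6500000000000001), np.float32(154.0), np.float32(233.00261))
```

Emit:
send_rows(targets="0 0 -15 0 255;0 0 -32 0 255;-20 0 -32 0 255;-45 0 -32 0 255;-70 0 -32 0 255;-84 0 -32 0 255;-84 0 -30 0 255;-84 0 -28 0 255;-84 0 -26 0 255;-84 0 -26 0 255")

```text
time: 18.5
ee_pos: [0.534, -0.0361, 0.1105]
tcp_rot: [180.0, -0.0, -177.3]
wrist_force: [-0.0, -0.5, -0.7]
opening: 0.0152
grasp_force: 124.3
```

Emit:
send_rows(targets="0 0 1 0 255;0 0 2 0 255;0 0 3 0 255;0 0 3 0 255")

```text
time: 19.0
ee_pos: [0.5345, -0.0361, 0.1075]
tcp_rot: [-180.0, 0.0, -177.3]
wrist_force: [0.0, -0.4, 0.0]
opening: 0.0151
grasp_force: 124.3
```

Emit:
send_rows(targets="0 0 1 0 255;0 0 1 0 255")

```text
time: 19.25
ee_pos: [0.5346, -0.0361, 0.1068]
tcp_rot: [-180.0, 0.0, -177.3]
wrist_force: [-0.7, 0.3, 2.2]
opening: 0.0146
grasp_force: 124.8
```

Emit:
send_rows(targets="0 0 1 0 255;0 0 1 0 255")

```text
time: 19.5
ee_pos: [0.5348, -0.0361, 0.1061]
tcp_rot: [-180.0, 0.1, -177.3]
wrist_force: [-1.4, -0.1, 5.2]
opening: 0.0148
grasp_force: 125.3
```

Emit:
send_rows(targets="3 0 0.2 0 255;6 0 0.4 0 255;9 0 0.6 0 255;11 0 0.8 0 255;11 0 0.8 0 255")

```text
time: 20.12
ee_pos: [0.5233, -0.0366, 0.1048]
tcp_rot: [180.0, -0.0, -177.3]
wrist_force: [-0.4, 0.9, 4.5]
opening: 0.0149
grasp_force: 125.3
```

```bash
python3 - <<'E'
from needle import *
print(needle(camera('side')),needle(camera('top'),'top'))
E
```

```text
(np.float64(0.06000000000000005), np.float32(31.0), np.float32(43.261677)) (np.float64(0.28), np.float32(78.0), np.float32(219.8311))
```

The top view reads needle 0.28 rad, so the wheel is turning as expected. I'll check the reader's bias against the block itself.

```bash
python3 - <<'E'
from needle import *
t=cv2.imread('pics/top0.png');print(needle(t,'top'))
now=camera('top');print(needle(now,'top'));cv2.imwrite('pics/now.png',now)
# black block: darkest arc beyond needle tip
for img in (t,now):
  g=cv2.cvtColor(img,6).astype(np.float32);th=np.linspace(-.3,.3,31)
  for r in (54,58,62):
    uv=proj('top',pan(np.c_[30+r*np.cos(th),56+r*np.sin(th),4+0*th],*V)).astype(np.float32)
    print(r,cv2.remap(g,uv[:,0][None],uv[:,1][None],1)[0].astype(int))
E
```

```text
(np.float64(0.6500000000000001), np.float32(80.0), np.float32(226.00911))
(np.float64(0.28), np.float32(78.0), np.float32(219.87093))
54 [234 230 195 155 155 159 187 219 229 229 232 235 237 239 241 242 242 241
 240 239 238 240 242 174  94 116 183 216 225 231 232]
58 [230 233 216 171 157 177 201 228 214 144  97  69  47  32  23  22  20  19
  37  66 132 212 238 233 203 167 176 211 227 227 227]
62 [227 227 227 228 229 231 234 242 234 154  88  34  15  18  18  20  14   4
  15  51 161 233 234 233 232 231 229 228 228 226 224]
54 [228 225 189 148 148 153 180 212 221 222 224 228 230 231 233 234 234 233
 233 232 231 234 237 170  92 115 175 200 214 229 231]
58 [225 226 209 164 150 169 193 220 206 137  91  64  44  30  22  20  19  17
  35  63 127 205 231 226 196 160 169 204 220 220 220]
62 [223 222 221 222 223 226 228 235 228 148  84  32  14  17  17  19  13   4
  13  49 155 224 226 227 226 225 223 222 223 221 218]
```

Emit:
send_rows(targets="0 0 -4 0 255;-5 0 -5 0 255;-9 0 -5 0 255;-9 0 -5 0 255")

```text
time: 20.78
ee_pos: [0.5326, -0.0361, 0.1092]
tcp_rot: [180.0, -0.0, -177.3]
wrist_force: [-0.8, 0.7, -1.3]
opening: 0.015
grasp_force: 124.4
```

Emit:
send_rows(targets="0 0 2 0 255;0 0 3 0 255;0 0 4 0 255;0 0 4 0 255")

```text
time: 21.28
ee_pos: [0.5327, -0.0362, 0.1062]
tcp_rot: [-180.0, 0.0, -177.3]
wrist_force: [-0.9, -0.5, 4.4]
opening: 0.0147
grasp_force: 125.0
```

Emit:
send_rows(targets="3 0 0.2 0 255;5.5 0 0.4 0 255;7.5 0 0.5 0 255;7.5 0 0.5 0 255")

```text
time: 21.78
ee_pos: [0.5247, -0.0365, 0.1052]
tcp_rot: [180.0, -0.0, -177.3]
wrist_force: [-0.9, 0.7, 4.3]
opening: 0.0148
grasp_force: 125.1
```

```bash
python3 - <<'E'
from needle import *
print(needle(camera('top'),'top'))
E
```

```text
(np.float64(0.020000000000000018), np.float32(73.0), np.float32(219.5308))
```

Emit:
send_rows(targets="0 0 -10 0 255;0 0 -20 0 255;40 0 -25 0 255;90 0 -25 0 255;90 0 -25 0 255;90 0 -25 0 255")

```text
time: 22.58
ee_pos: [0.4357, -0.0408, 0.1309]
tcp_rot: [-180.0, 0.1, -177.3]
wrist_force: [-0.2, 0.3, -0.7]
opening: 0.0148
grasp_force: 124.4
```

```bash
python3 - <<'E'
from needle import *
t=camera('top');s=camera('side');print(needle(t,'top'),needle(s));print(rel([.434,-.316,.06]),bot.get_obs()['tcp_rot'])
im=np.zeros((560,800,3),np.uint8);im[:360,:480]=cv2.resize(t[125:215,250:370],(480,360),interpolation=2);im[200:560,480:]=cv2.resize(s[140:260,330:437],(320,360),interpolation=2)
cv2.imwrite('pics/fin.png',im)
E
```

```text
(np.float64(0.010000000000000009), np.float32(78.0), np.float32(223.31233)) (np.float64(0.07000000000000006), np.float32(161.0), np.float32(230.93156))
[  14.8 -274.9   70.4] [-1.79995880e+02  2.05972146e-02 -1.77316122e+02]
```

View pics/fin.png

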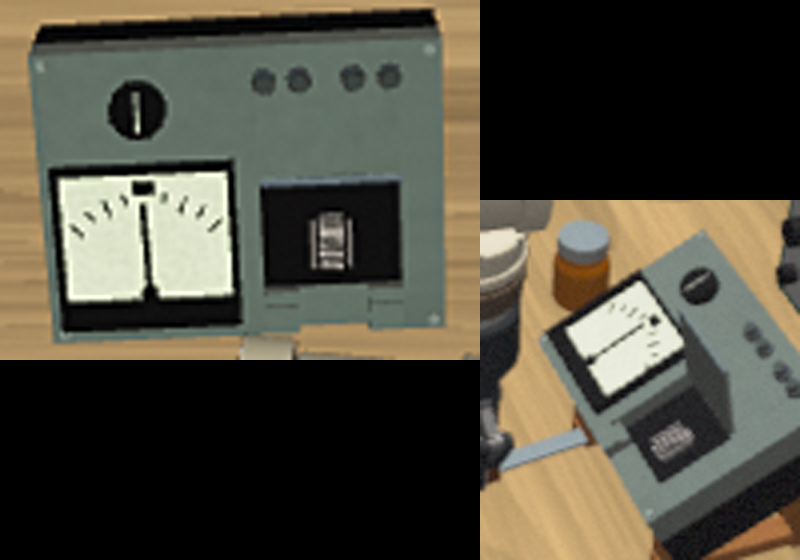

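The needle points at the block (top crop (145,190)) and the cover stands open. Now I'll put the blade back where it lay.

Emit:
send_rows(targets="4 -60 0 -3 255;8 -120 0 -6 255;12 -180 0 -9 255;15 -235 0 -11.2 255;15 -275 0 -11.2 255;15 -275 20 -11.2 255;15 -275 60 -11.2 255;15 -275 95 -11.2 255;15 -275 112 -11.2 255;15 -275 118 -11.2 255;15 -275 121 -11.2 255;15 -275 121 -11.2 255")

```text
time: 24.18
ee_pos: [0.4335, -0.3165, 0.0101]
tcp_rot: [-179.9, 0.1, -166.1]
wrist_force: [0.2, -0.3, -1.0]
opening: 0.0149
grasp_force: 124.4
```

Emit:
send_rows(targets="0 0 2 0 255;0 0 4 0 255;0 0 4 0 255")

```text
time: 24.55
ee_pos: [0.4338, -0.3166, 0.0071]
tcp_rot: [-179.9, 0.1, -166.1]
wrist_force: [-1.4, 2.2, 10.9]
opening: 0.0149
grasp_force: 126.2
```

Touched down on the bench. Release gently, straighten up, and withdraw.

Emit:
send_rows(targets="0 0 0 0 200;0 0 0 0 170;0 0 0 0 130;0 0 0 0 100;0 0 0 0 80;0 0 -5 0 80;0 0 -30 0 80;0 0 -80 0 80;0 0 -140 0 80;0 0 -140 0 80;0 0 -140 0 80")

```text
time: 25.92
ee_pos: [0.433, -0.3161, 0.1451]
tcp_rot: [-180.0, 0.0, -166.1]
wrist_force: [-0.1, -0.0, -1.2]
opening: 0.0587
grasp_force: 0.0
```

```bash
python3 - <<'E'
from needle import *
T=tool();w=camera('wrist');t=camera('top');s=camera('side');o=bot.get_obs()
print(o['time'],o['ee_pos'],o['opening'],needle(t,'top'),needle(s))
# blade where? brown/steel masks in top view, and changes vs start
d=cv2.absdiff(t,cv2.imread('pics/top0.png')).max(2)>50
n,L,st,c=cv2.connectedComponentsWithStats(d.astype(np.uint8))
for x,cc in zip(st[1:],c[1:]):
    if x[4]>12: print(x,cc.round())
h=cv2.cvtColor(w,cv2.COLOR_BGR2HSV);M=((h[...,0]<12)&(h[...,1]>110)&(h[...,2]<150)&(h[...,2]>40))[130:300,280:370]
v,u=np.nonzero(M);print('handle',u.min()+280,u.max()+280,v.min()+130,v.max()+130)
v,u=np.nonzero(((w[...,0].astype(int)-w[...,2])>12)[150:380,280:370]);print('steel',u.min()+280,u.max()+280,v.min()+150,v.max()+150)
E
```

```text
26.075 [ 0.43244574 -0.31571639  0.14376814] 0.05871971371670902 (np.float64(0.010000000000000009), np.float32(79.0), np.float32(224.88245)) (np.float64(0.55), np.float32(47.0), np.float32(49.55131))
[316 169  34  28 774] [333. 183.]
[272 176  16  21  87] [282. 187.]
[    0   198   588   282 33255] [368. 368.]
[   0  432  144   48 3308] [ 44. 463.]
[268 472  32   8 217] [284. 476.]
[302 474  16   6  39] [309. 477.]
handle 307 330 170 260
steel 309 327 261 337
```

```bash
python3 -c "
from workcell import ticket
print(ticket.job_done())"
```

```text
the job is handed in; nothing more can be done
None
```

I levered the hatch open with the blade and left it standing open. The needle reads about 0.01 rad from the middle of the block and the blade lies flat on the bench; I handed the job in at about 26 s, but no verdict came back.

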